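Gauge the jaw gap of a specimen-bag sealer

TASK

Gauge the jaw gap of the bag sealer: slide its orange finger guard fully open, lift the blue-handled taper gauge out of its grey stand, and ease it tip down into the gap until you feel it drag and the jaws nip it snugly, neither loose nor rammed (a push of about 9 N, never hard, and never dropped in). Let go and leave it standing upright in the gap, nipped, with the guard open and everything else on the bench undisturbed.

Things in the scene. Friction and masses are not known exactly. Their poses are not given: they have to be found in the camera images.
- sealer: blue bag sealer on a grey base, fixed to the table; x from -70 to +100 mm, y from -64 to +141 mm, 102 mm high. Origin: on the table, below the middle of the slot, in the plane of the fixed jaw's face. Its x axis points across the slot from the fixed jaw (robot side) to the sprung jaw (far side); its y axis runs along the slot, and the guard opens to +y.
- slot (a point): middle of the slot's length on the edge of the fixed jaw's vertical face, 100 mm above the table; axes as the sealer's. The slot is 60 mm long (y from -30 to +30 mm) and 78 mm deep below this point. The gap runs from x = 0 to a width that varies, 4.5 to 9 mm. Above the edge both jaws flare outwards at 45 degrees to about 111 mm above the table.
- anvil: the fixed jaw, dark steel, rigid, on the robot side of the gap; same origin and axes as the sealer. The nip is the force with which it presses on the gauge: snug is 4 to 9 N, above 18 N the gauge is rammed. The brass jaw opposite gives way by 1 mm per 8 N and presses the gauge back with the same force as the fixed jaw.
- guard (a joint): orange finger guard, a 78 x 64 x 4 mm plate (top 118 mm above the table) that slides over the slot with a drag of 2.5 N: 0 = closed over the slot, 0.075 m = fully open (slid to the sealer's +y); it stays where it is left. At least 0.060 counts as open.
- guard_tab (a point): middle of the top edge of the guard's upright tab, 148 mm above the table; the tab is 30 mm wide along the sealer's x, 10 mm thick along y, 30 mm tall; it moves with the guard.
- gauge: taper gauge, 0.1 kg; steel blade with a blue handle. Origin: the blade's tip, on its flat back, mid-width; z points up from the tip to the handle. Blade 65 mm long, 22 mm wide (y); its flat back lies at x = 0 and the other face slopes: 2.5 mm thick at the tip and thickens by 0.14 mm per mm to 11.6 mm. Handle above it: x from 0 to 14 mm, 34 mm wide (y), 56 mm tall (z from 65 to 121 mm).
- gauge_tip (a point): the gauge's tip, its origin. It goes in with its x axis along the sealer's x: flat back sliding on the fixed jaw, sloping face towards the brass jaw. The drag on the way down is about 1.3 times the nip (friction varies by a fifth), so about 9 N of push when snug; it then stays wedged by friction. Held off the fixed jaw, it shifts and loosens when let go. Lower it steadily, well under 0.3 m/s.
- gauge_grip (a point): middle of the handle, 103 mm above the tip, where it is easily gripped: 34 mm wide along the gauge's y, 14 mm along its x.
- stand: grey block 60 x 70 x 75 mm fixed to the table, origin under its centre. The gauge hangs tip down in its through hole (15 mm by 25 mm) with the handle's shoulders resting on its top; lift the gauge 70 mm to clear it.
- jar_red: small specimen jar with a red cap, 44 mm diameter, 60 mm tall; a bystander, leave it alone.
- jar_yellow: small specimen jar with a yellow cap, 44 mm diameter, 60 mm tall; a bystander, leave it alone.
- tape: roll of white tape lying flat, 80 mm diameter, 22 mm high; a bystander, leave it alone.
- driver: screwdriver lying on the table; a bystander, leave it alone.
There are look-alikes about, which are no part of the job. There is more than one size of the gauge; the one meant has the size given above.

How it is judged (in metres and radians):
On the way, in this order (a step that is already met when the one before it is completed fails the run):
1. the guard is slid open (value of joint guard above 0.06 m), for 0.1 s.
2. the gauge's tip is in the gap, at least 12 mm below the jaws' edge (z of gauge_tip in the frame of slot below -0.012 m and y of gauge_tip in the frame of slot between -0.018 and 0.018 m and x of gauge_tip in the frame of slot between -0.004 and 0.012 m), for 0.1 s.
At the end, for the whole second after the job is handed in: The guard is open (at least 60 of 75 mm); the gauge, let go, stands still in the gap, within 0.2 rad of upright, tip at least 12 mm below the jaws' edge and within 18 mm of the slot's middle along it, and the fixed jaw presses on it with 4 to 9 N (all of step 2 and value of joint guard above 0.06 m and contact force between gauge and anvil between 4 and 9 N and angle between gauge's own z axis and vertical below 0.2 rad and linear speed of gauge below 0.01 m/s); the robot touches nothing.
It fails at once if the gauge drops or is driven into the gap: its tip in the gap while it moves faster than 0.3 m/s (y of gauge_tip in the frame of slot between -0.018 and 0.018 m and x of gauge_tip in the frame of slot between -0.004 and 0.012 m and z of gauge_tip in the frame of slot below -0.002 m and linear speed of gauge above 0.3 m/s).
It fails at once if the gauge is rammed: more than 18 N between it and the fixed jaw (contact force between gauge and anvil above 18 N).
It fails at once if a bystander is moved more than 30 mm (distance of any of jar_red, jar_yellow, tape, driver from where it was at the start of the episode above 0.03 m).
It also fails if it takes over 53 s, if anything falls off the work surface, if the arm or the gripper's body presses on something with over 40 N, if the wrist force passes 120 N, or if a joint passes its speed limit or range.

ROBOT

A 7-joint arm with a two-finger parallel gripper is mounted at the origin on the work surface. World frame = base frame: x ahead of the robot, y to its left, z up, the work surface at z = 0. Lengths are in mm, angles in degrees, forces in N, time in s.
With the tool pointing down it reaches from about 425 to 925 mm from the base axis. Payload 6.8 kg.
Tool frame: the origin (TCP) lies midway between the tips of the shut fingers; the grasp point (between the pads) lies 19 mm behind it (env.grip_depth is the distance from the TCP to the grasp point, in mm); z points along the fingers, x is the direction in which the jaws open and shut, and the axes are right-handed (so a half turn about z gives the same grasp; the last joint's range is limited). The gripper opens to 88 mm and grips with 3 to 60 N. Pads are 20 mm wide; open, the fingers measure 115 mm over their backs; the gripper's body (75 mm by 178 mm) begins 61 mm behind the grasp point.
Start: joints at [-74.49, 27.33, 1.283, 89.118, -0.659, 63.558, -4.761], TCP at [249.616, 627.168, 222.664] pointing down, gripper open.
Joint ranges: [-169.35, 169.35], [-19.33, 120.38], [-80.79, 83.38], [13.8, 139.57], [-78.32, 258.32], [9.67, 109.79], [-169.56, 169.56]. Speed limits (degrees/s): [136.94, 136.94, 180, 180, 180, 180, 180].

INTERFACE

Orientations are given as [roll, pitch, yaw] about the fixed x, y, z axes, in that order (R = Rz(yaw) Ry(pitch) Rx(roll)).
In Python, from plant import status, eyes, ticket, env gives the robot as it stands.
- The arm moves only by the tool move_arm, never from a script. Its argument "plan" is one flat list of numbers, 5 for each row, row after row: the opening, from 0 (shut) to 1 (fully open), then the shift along the tool's x, y, z in mm, then the turn about the tool's z in degrees. In form: [claw, x, y, z, spin, claw, x, y, z, spin, ...]. A call has 1 to 10 rows; each row is the pose to reach, as a shift and turn from the pose measured when the call began, along the tool's axes at that moment; what a row does not reach only later rows make up. A row lasts 1/10 s, in which the tool goes at most 50 mm and 8.59 degrees, less where a joint would pass 70% of its speed; a pose out of reach is approached as far as the arm can. A call with a gripper value outside its range is refused whole. The fingers move at their own pace and stop on an object; "newtons" is the grip in N (left out, the last holds). Time passes only in rows, so rows that repeat a pose let the fingers close. It gives the time, the measured TCP pose, the force and the opening at its end, in the units of the state.
- status.sense(): the state, without advancing time (a new reading comes with each control period).
- eyes.get_image(name): name is "scene" or "top" or "wrist"; returns a dict with "image" (400x640x3 uint8, blue, green, red), "fov_y" (degrees; the focal length in pixels is half the picture's height over the tangent of half this angle, whatever the lens; pixels are square), "cx", "cy" (the principal point, pixels), "dist" ([k1, k2, p1, p2, k3] as OpenCV has them; the pictures are not rectified), "position" and "rotation" of the camera in the world. Camera axes: x right, y down, z forward; pixel columns grow to the right and rows downward; lengths in mm; the calibration is good to about 2 mm. A picture is of the moment at which its call begins. There is no depth.
- ticket.hand_in(): hands the job in, once; it reports no verdict.
The state is a dict: "time_s": time; "qpos": joint angles; "qvel": joint speeds; "tau": joint torques, N m; "tool_pos": TCP position; "tool_rot": TCP orientation; "ft_force": force on the tool from outside, world axes, zero at the start; "torque": the same for the moment, N m; "grip_width": opening from 0.0 (shut) to 1.0 (fully open).
Only numpy, scipy, OpenCV 4.12 (cv2) and the standard library are available. Lean on these libraries where they do the work, as an engineer would, in place of code of your own. Each camera call takes 0.05 s, during which the arm holds its last target. There are 200 camera calls.

## Working session

There is one attempt and no reset: what is moved stays moved. The work goes in short steps, Python scripts to look and compute and a tool call to move; the robot and the scene stay as the last step left them, time stands still between calls to the robot, and variables do not carry over. Pictures are saved under pics/ and viewed, about 8 in all and at most 12, crops included, and the job is handed in when it is done.

Besides the shell and the picture viewer there is one more tool, called after ">>>" by a JSON object that holds its "method" and its "body". move_arm: Moves the arm, as the interface text tells. Its arguments: {"type":"object","properties":{"plan":{"type":"array"},"newtons":{"type":"number"}},"required":["plan"]}

```bash
mkdir -p pics; cat > h.py <<'E'
import numpy as np, cv2
from plant import status, eyes, ticket, env
from scipy.spatial.transform import Rotation as Ro
def cam(n):
    d=eyes.get_image(n); d['image']=np.array(d['image'],dtype=np.uint8)
    im=d['image']; f=im.shape[0]/2/np.tan(np.radians(d['fov_y'])/2)
    d['K']=np.array([[f,0,d['cx']],[0,f,d['cy']],[0,0,1.]]); d['D']=np.array(d['dist'],float)
    d['R']=np.array(d['rotation'],float); d['p']=np.array(d['position'],float)
    return d
def ray(d,uv):
    u=cv2.undistortPoints(np.array(uv,float).reshape(-1,1,2),d['K'],d['D'])[:,0]
    r=np.c_[u,np.ones(len(u))]@d['R'].T
    return r
def onz(d,uv,z):
    r=ray(d,uv); return d['p']+r*((z-d['p'][2])/r[:,2])[:,None]
def proj(d,X):
    Y=(np.array(X,float).reshape(-1,3)-d['p'])@d['R']
    return cv2.projectPoints(Y,np.zeros(3),np.zeros(3),d['K'],d['D'])[0][:,0]
E
python3 - <<'E'
from h import *
s=status.sense(); print(s)
import pickle
for n in ['scene','top','wrist']:
    d=cam(n); cv2.imwrite(f'pics/{n}0.png',d['image']); print(n,d['p'],d['R'].round(3).tolist(),d['fov_y'],d['cx'],d['cy'],d['dist'])
    pickle.dump(d,open(n+'0.pkl','wb'))
E
```

```text
{'time_s': 0.0, 'qpos': array([-74.49181615,  27.37563099,   1.27924102,  89.17480762,
        -0.65809493,  63.55820506,  -4.76261171]), 'qvel': array([-0.06289345, -0.00819305, -0.05841203, -0.01689817,  0.0966122 ,
       -0.00411095,  0.06386704]), 'tau': array([-2.06327122e-04, -5.82870233e+01,  1.53447434e+00, -2.72611392e+01,
       -5.42713108e-02,  1.70495035e-02,  1.62372294e-04]), 'tool_pos': array([249.39468558, 626.61670692, 221.70922842]), 'tool_rot': array([1.79992130e+02, 1.00999532e-01, 6.82990842e+01]), 'ft_force': array([ 0.20385461, -0.40522957, -0.31983024]), 'torque': array([-0.03710684,  0.02985942,  0.04735598]), 'grip_width': 0.9995074614719692}
scene [1061.21733941  628.86390373  652.7458484 ] [-123.584, -0.992, 143.726] 54.72420174234257 316.3036954678507 198.66127933170088 [-0.08044694  0.          0.          0.          0.        ]
top [ 329.54375094  -24.64544848 1461.06646791] [-170.785, 0.005, -91.537] 45.12702846378602 319.8869065350538 203.11345041845723 [-0.13856035  0.          0.          0.          0.        ]
wrist [186.86820203 651.19965877 385.07553484] [165.549, -0.003, 68.221] 61.4644964214111 320.2922541084203 199.4949860290775 [-0.05186905  0.          0.          0.          0.        ]
```

View pics/top0.png

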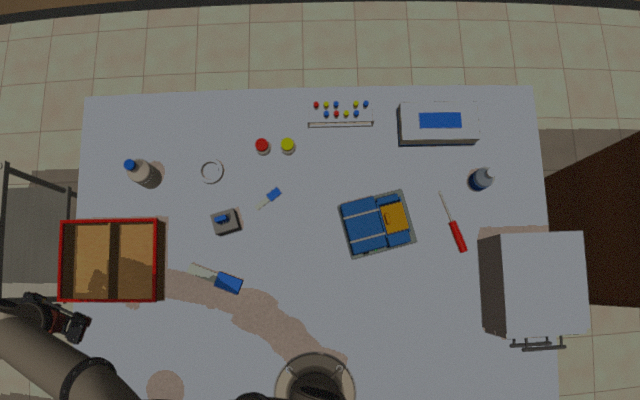

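View pics/scene0.png

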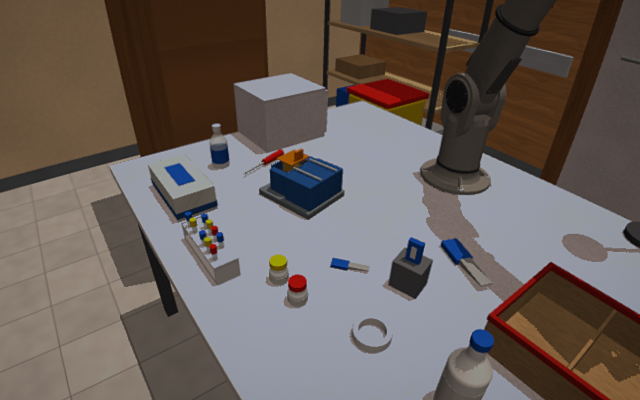

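The gauge candidates in the top view are the one in the stand (221,219), a large one lying at (228,283) and a small one lying at (272,195). The one hanging in the grey stand fits the description. I'll check its size next. The sealer is at (377,224), with the guard closed at (395,218).

```bash
sed -i "s/d\['R'\]=.*; d\['p'\]/d['R']=Ro.from_euler('xyz',d['rotation'],degrees=True).as_matrix(); d['p']/" h.py
python3 - <<'E'
from h import *
import pickle
t=pickle.load(open('top0.pkl','rb')); s=pickle.load(open('scene0.pkl','rb'))
for d in (t,s): d['R']=Ro.from_euler('xyz',d['rotation'],degrees=True).as_matrix()
for n,d,zs in(('top',t,1),('scene',s,0)):
    h=cv2.cvtColor(d['image'],cv2.COLOR_BGR2HSV)
    for c,lo,hi in(('blue',(100,120,40),(125,255,255)),('orange',(8,150,80),(24,255,255))):
        m=cv2.inRange(h,lo,hi); cs,_=cv2.findContours(m,cv2.RETR_EXTERNAL,cv2.CHAIN_APPROX_NONE)
        for q in cs:
            if cv2.contourArea(q)<40: continue
            r=cv2.minAreaRect(q); z=75 if 0 else 118
            line=[n,c,np.round(r[0]),np.round(r[1]),round(r[2],1)]
            if 1: 
                b=cv2.boxPoints(r); 
                for zz in (0,102,118,131): line.append((zz,onz(d,[r[0]],zz)[0,:2].round()))
                if zs: line.append(onz(d,b,118)[:,:2].round().tolist())
            print(*line)
a=cv2.resize(t['image'][180:265,325:425],None,fx=4,fy=4,interpolation=cv2.INTER_CUBIC)
b=cv2.resize(t['image'][180:265,200:300],None,fx=4,fy=4,interpolation=cv2.INTER_CUBIC)
c=cv2.resize(s['image'][140:225,255:355],None,fx=4,fy=4,interpolation=cv2.INTER_CUBIC)
e=cv2.resize(s['image'][225:310,380:480],None,fx=4,fy=4,interpolation=cv2.INTER_CUBIC)
cv2.imwrite('pics/crop1.png',cv2.resize(np.vstack([np.hstack([a,b]),np.hstack([c,e])]),(706,600)))
E
```

```text
top blue [228. 283.] [25. 15.] 21.8 (0, array([331., 254.])) (102, array([331., 234.])) (118, array([331., 231.])) (131, array([331., 229.])) [[325.0, 272.0], [363.0, 256.0], [336.0, 190.0], [298.0, 206.0]]
top blue [381. 242.] [13. 61.] 77.2 (0, array([ 442., -213.])) (102, array([ 434., -200.])) (118, array([ 433., -197.])) (131, array([ 432., -196.])) [[434.0, -110.0], [467.0, -279.0], [431.0, -285.0], [399.0, -117.0]]
top blue [221. 219.] [ 8. 13.] 71.6 (0, array([525., 275.])) (102, array([511., 254.])) (118, array([509., 250.])) (131, array([508., 248.])) [[514.0, 272.0], [525.0, 236.0], [505.0, 229.0], [493.0, 265.0]]
top blue [364. 225.] [22. 38.] 74.6 (0, array([ 494., -164.])) (102, array([ 482., -155.])) (118, array([ 481., -153.])) (131, array([ 479., -152.])) [[498.0, -94.0], [524.0, -198.0], [463.0, -212.0], [438.0, -108.0]]
top blue [370. 203.] [13. 60.] 74.7 (0, array([ 563., -186.])) (102, array([ 547., -174.])) (118, array([ 544., -173.])) (131, array([ 542., -171.])) [[541.0, -86.0], [583.0, -253.0], [547.0, -260.0], [507.0, -94.0]]
top blue [273. 194.] [ 8. 13.] 5
[... 3052 characters left out ...]
array([ -69., -333.])) (118, array([ -36., -305.])) (131, array([ -10., -282.]))
scene orange [530. 104.] [49.  6.] 16.7 (0, array([-976., -239.])) (102, array([-657., -103.])) (118, array([-607.,  -82.])) (131, array([-567.,  -65.]))
scene orange [356. 100.] [16.  8.] 21.8 (0, array([-224., -764.])) (102, array([ -23., -546.])) (118, array([   9., -512.])) (131, array([  34., -484.]))
scene orange [420.  70.] [28.  5.] 14.0 (0, array([-969., -992.])) (102, array([-651., -739.])) (118, array([-602., -699.])) (131, array([-561., -667.]))
scene orange [386.  59.] [32.  5.] 14.0 (0, array([ -972., -1304.])) (102, array([ -654., -1002.])) (118, array([-604., -955.])) (131, array([-564., -916.]))
```

View pics/crop1.png

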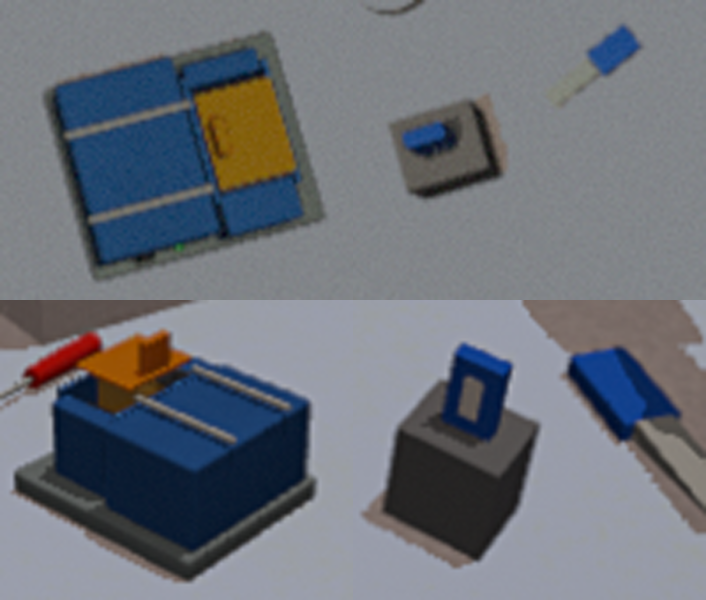

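The crop shows the gauge hanging in the stand with its handle upright and a pale inlay facing +x. The small and large ones are lying on the table. The guard is closed over the slot, with its tab on the +y edge. I'll move over the stand first, on the way to the sealer.

>>> {"method": "move_arm", "body": {"plan": [1,-26,37,0,5,1,-51,74,0,10,1,-77,112,0,15,1,-103,149,0,20,1,-128,186,0,25,1,-154,223,0,30,1,-180,260,0,35,1,-206,298,0,40,1,-231,335,0,45,1,-257,372,0,50]}}

```text
time_s: 1.15
tool_pos: [500.7, 248.8, 222.3]
tool_rot: [179.9, 0.0, 18.1]
ft_force: [0.4, 1.5, 0.2]
grip_width: 0.994
```

```bash
cat > m.py <<'E'
from h import *
import sys,pickle
def blobs(d,col,zs,amin=100):
    h=cv2.cvtColor(d['image'],cv2.COLOR_BGR2HSV)
    lo,hi={'blue':((100,120,30),(125,255,255)),'orange':((8,150,60),(24,255,255))}[col]
    cs,_=cv2.findContours(cv2.inRange(h,lo,hi),cv2.RETR_EXTERNAL,cv2.CHAIN_APPROX_NONE)
    for q in cs:
        if cv2.contourArea(q)<amin: continue
        r=cv2.minAreaRect(q); print(col,np.round(r[0]),np.round(r[1]),round(r[2],1))
        for z in zs:
            P=onz(d,q[:,0],z)[:,:2].astype(np.float32); w=cv2.minAreaRect(P); print('  z',z,np.round(w[0],1),np.round(w[1],1),round(w[2],1))
s=status.sense(); print(s['time_s'],s['tool_pos'].round(1),s['tool_rot'].round(2),s['ft_force'].round(2),s['grip_width'],s['qpos'].round(1))
if __name__=='__main__' and len(sys.argv)>1:
    d=cam(sys.argv[1]); pickle.dump(d,open(sys.argv[2]+'.pkl','wb')); cv2.imwrite(f'pics/{sys.argv[2]}.png',d['image'])
    for a in sys.argv[3:]:
        c,z=a.split(':'); blobs(d,c,[float(v) for v in z.split(',')])
E
python3 m.py wrist w1 blue:131,118
```

```text
1.15 [500.7 248.8 222.3] [1.7995e+02 4.0000e-02 1.8110e+01] [0.38 1.45 0.2 ] 0.9942962041029166 [-48.7  16.9  19.5 106.3  -6.5  58.   -8.4]
blue [336. 200.] [43. 19.] 90.0
  z 131.0 [512.  253.1] [14.8 34.8] 18.0
  z 118.0 [513.6 250. ] [15.6 36.5] 18.0
blue [174. 128.] [44. 68.] 36.0
  z 131.0 [379.4 268.7] [53.4 31.6] 67.8
  z 118.0 [374.2 266.4] [56.1 33.2] 67.8
```

View pics/w1.png

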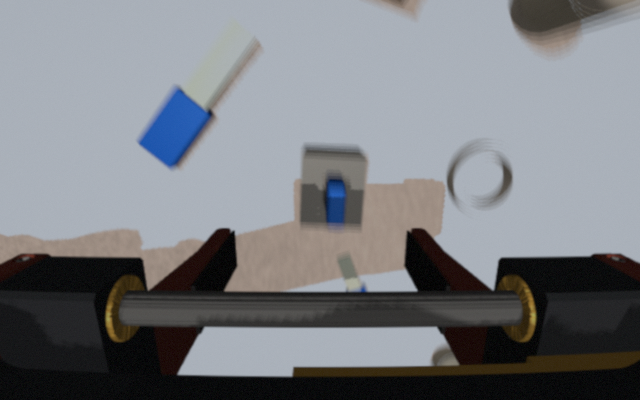

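The in-stand gauge's handle measures 14.8 x 34.8 mm at its top, which confirms its size. The wrist view shows it at (336,200). Now over to the guard.

>>> {"method": "move_arm", "body": {"plan": [1,-15,44,0,8.5,1,-30,87,0,17,1,-45,131,0,25.5,1,-59,175,0,34,1,-74,218,0,42.5,1,-89,262,0,51,1,-104,305,0,59.5,1,-119,349,0,68,1,-134,393,0,76.5,1,-149,436,0,85]}}

```text
time_s: 2.2
tool_pos: [492.2, -221.7, 225.1]
tool_rot: [-179.9, -0.3, -67.9]
ft_force: [0.2, -0.1, -0.5]
grip_width: 1.0
```

>>> {"method": "move_arm", "body": {"plan": [1,0,0,0,4,1,0,0,0,8.4,1,0,0,0,8.4,1,0,0,0,8.4]}}

```text
time_s: 2.6
tool_pos: [492.2, -221.2, 224.9]
tool_rot: [-179.9, -0.3, -76.2]
ft_force: [-0.1, 0.3, 0.8]
grip_width: 0.999
```

```bash
python3 m.py wrist w2 orange:118,148
```

```text
2.6 [ 492.2 -221.2  224.9] [-179.92   -0.28  -76.18] [-0.05  0.29  0.76] 0.9991430988316186 [-21.7  18.7  48.9 110.1 -16.4  58.2 -41.8]
orange [467. 367.] [ 16. 345.] 87.4
  z 118.0 [ 363.6 -409. ] [ 19.2 351.1] 13.6
  z 148.0 [ 385.2 -386.4] [ 17.  312.2] 13.6
orange [518. 308.] [67. 33.] 82.9
  z 118.0 [ 432.3 -427.1] [75.  31.5] 28.7
  z 148.0 [ 446.3 -402.5] [66.7 28. ] 28.7
orange [123. 308.] [35. 67.] 7.5
  z 118.0 [345.7 -69.1] [32.7 75.3] 88.6
  z 148.0 [369.3 -84.2] [29.1 66.9] 88.6
orange [344. 189.] [92. 78.] 90.0
  z 118.0 [ 503.3 -238.9] [77.9 63. ] 13.2
  z 148.0 [ 509.4 -235.1] [69.3 56. ] 13.2
```

View pics/w2.png

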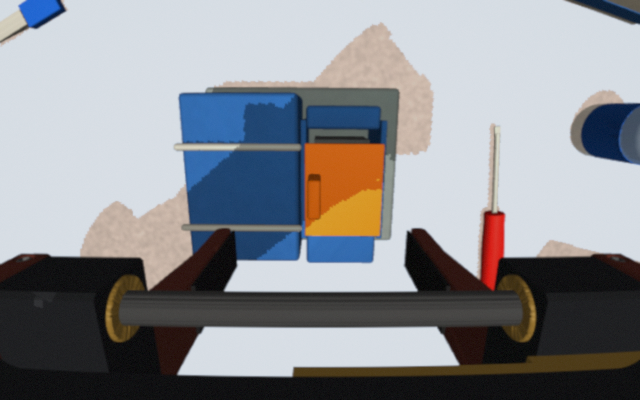

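The tab's top is at about (314,197), and the guard plate measures 78 x 63 mm at 13.2°.

```bash
python3 - <<'E'
from h import *
import pickle
d=pickle.load(open('w2.pkl','rb'))
P=onz(d,[(308,175),(320,175),(308,219),(320,219),(314,197)],148);print(P.round(1))
# exact edges of tab by row profile
print(d['image'][197,300:330,2].tolist()); print(d['image'][165:228,316,2].tolist())
c=P[4]-[492.2,-221.2,148]; a=np.radians(-76.2); print('tool dx,dy',c[:2]@[np.cos(a),np.sin(a)],c[:2]@[np.sin(a),-np.cos(a)])
E
```

```text
[[ 514.4 -207.5  148. ]
 [ 516.5 -215.9  148. ]
 [ 481.9 -215.1  148. ]
 [ 484.  -223.8  148. ]
 [ 499.5 -215.5  148. ]]
[17, 28, 35, 53, 108, 164, 181, 162, 168, 182, 189, 193, 194, 196, 196, 198, 197, 195, 187, 168, 166, 187, 195, 196, 196, 196, 195, 196, 197, 196]
[199, 200, 199, 199, 200, 200, 199, 199, 185, 129, 100, 97, 101, 102, 109, 135, 171, 190, 196, 198, 198, 197, 198, 198, 198, 197, 199, 198, 197, 195, 197, 197, 197, 197, 196, 196, 196, 194, 195, 195, 194, 195, 193, 195, 193, 194, 193, 194, 193, 193, 192, 191, 185, 166, 169, 206, 215, 216, 216, 216, 218, 216, 216]
tool dx,dy -3.7758236497334634 -8.407937048753892
```

>>> {"method": "move_arm", "body": {"plan": [0.5,-4,-6,40,0,0.5,-4,-6,75,0,0.5,-4,-6,97,0,0.5,-4,-6,97,0,0,-4,-6,97,0,0,-4,-6,97,0,0,-4,-6,97,0,0,-4,-6,97,0], "newtons": 15}}

```text
time_s: 3.45
tool_pos: [498.0, -216.3, 128.9]
tool_rot: [-179.8, -0.3, -76.2]
ft_force: [-0.0, -0.4, -0.0]
grip_width: 0.312
```

>>> {"method": "move_arm", "body": {"plan": [0,0,0,0,0,0,0,0,0,0,0,0,0,0,0,0,0,0,0,0]}}

```text
time_s: 3.85
tool_pos: [498.1, -215.3, 129.3]
tool_rot: [-179.8, -0.2, -76.2]
ft_force: [-1.4, 4.3, 5.9]
grip_width: 0.111
```

>>> {"method": "move_arm", "body": {"plan": [0,-8,0,0,0,0,-20,0,0,0,0,-32,0,0,0,0,-44,0,0,0,0,-56,0,0,0,0,-66,0,0,0,0,-72,0,0,0,0,-75,0,0,0,0,-76,0,0,0,0,-76,0,0,0]}}

```text
time_s: 4.85
tool_pos: [480.6, -142.3, 129.3]
tool_rot: [-179.7, -0.3, -76.2]
ft_force: [3.6, -3.3, -0.2]
grip_width: 0.107
```

Release, rise, and look at the slot.

>>> {"method": "move_arm", "body": {"plan": [0.5,0,0,0,0,0.5,0,0,0,0,0.5,0,0,-10,0,0.7,20,0,-50,0,1,60,0,-96,0,1,80,0,-96,0,1,80,0,-96,0,1,80,0,-96,0]}}

```text
time_s: 5.65
tool_pos: [498.5, -219.5, 225.8]
tool_rot: [-179.7, -0.3, -76.3]
ft_force: [0.3, 0.4, -0.4]
grip_width: 0.8
```

```bash
python3 m.py wrist w3 orange:118
python3 -c "
import cv2
i=cv2.imread('pics/w3.png'); cv2.imwrite('pics/w3c.png',cv2.resize(i[80:280,190:440],None,fx=3,fy=3,interpolation=cv2.INTER_CUBIC))"
```

```text
5.65 [ 498.5 -219.5  225.8] [-179.74   -0.25  -76.25] [ 0.3   0.4  -0.36] 0.8002001699941014 [-22.3  19.4  49.7 109.5 -17.3  58.5 -41.4]
orange [434. 368.] [ 16. 370.] 87.7
  z 118.0 [ 362.2 -375.6] [ 19.1 376.3] 13.5
orange [480. 309.] [67. 29.] 82.9
  z 118.0 [ 430.  -389.9] [73.5 27. ] 26.8
orange [161. 309.] [30. 67.] 5.9
  z 118.0 [ 360.7 -102. ] [73.3 28.2] 1.7
orange [342. 184.] [33. 68.] 90.0
  z 118.0 [ 514.2 -235.2] [27.7 56.5] 13.6
orange [249. 197.] [90. 84.] 90.0
  z 118.0 [ 484.5 -162.6] [77.4 70.2] 13.5
```

View pics/w3c.png

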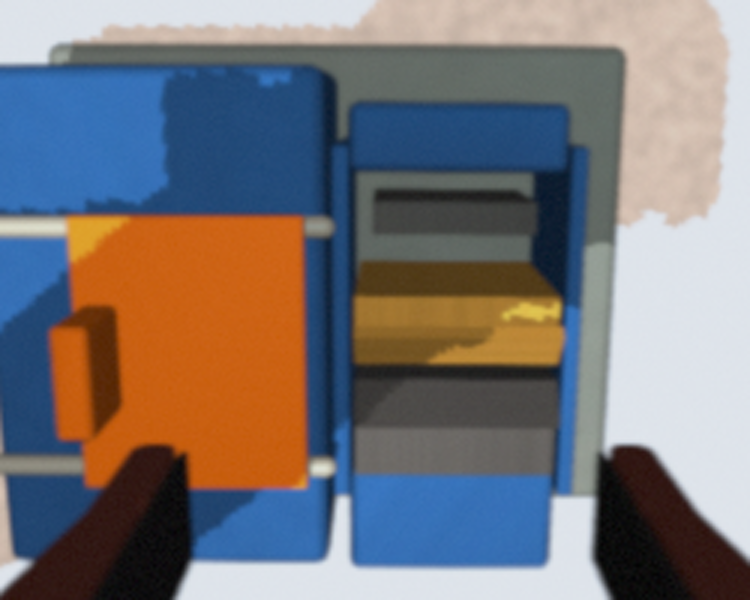

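The guard is open, and the slot lies at crop columns 355–558. The anvil edge is at about crop row 376, which is about row 205 in the full picture.

```bash
python3 - <<'E'
from h import *
import pickle
d=pickle.load(open('w3.pkl','rb')); g=d['image']
for c in (325,342,360): print(c,[g[r,c].tolist() for r in range(197,208)],[int(g[r,c,2]) for r in range(216,228)])
print([int(v) for v in g[218,300:385,2]])
a=np.radians(13.5);X=np.array([np.cos(a),np.sin(a)]);Y=np.array([-X[1],X[0]])
for n,uv,z in(('edge',(342.3,205),100),('edgeL',(312,205),100),('edgeR',(374,205),100),('flaretop',(342,222.7),111),('brassedge',(342,201.7),100),('brassflaretop',(342,189),111)):
    p=onz(d,[uv],z)[0,:2]; print(n,p.round(1),'X',(p@X).round(1),'Y',(p@Y).round(1))
p=np.array([503.3,-238.9]);print('guardclosed',p@X,p@Y)
print('campos',d['p'],d['rotation'])
E
```

```text
325 [[32, 82, 113], [34, 83, 114], [35, 85, 118], [34, 78, 107], [34, 57, 72], [34, 36, 39], [34, 34, 34], [33, 33, 36], [38, 41, 41], [55, 56, 58], [68, 71, 72]] [79, 77, 77, 78, 78, 78, 89, 106, 110, 110, 111, 109]
342 [[55, 132, 183], [55, 135, 185], [57, 137, 188], [53, 127, 174], [43, 82, 110], [35, 42, 50], [31, 32, 34], [31, 30, 32], [39, 40, 40], [50, 54, 55], [68, 70, 72]] [76, 76, 75, 75, 78, 79, 89, 103, 109, 106, 109, 111]
360 [[56, 134, 184], [54, 134, 184], [56, 136, 187], [52, 127, 173], [42, 85, 114], [33, 46, 53], [31, 31, 32], [31, 33, 35], [35, 33, 35], [48, 49, 52], [63, 66, 69]] [74, 73, 74, 78, 76, 78, 84, 99, 104, 106, 105, 105]
[19, 26, 32, 32, 32, 32, 27, 35, 50, 58, 59, 59, 62, 68, 75, 76, 79, 77, 78, 77, 79, 78, 78, 77, 77, 77, 76, 78, 76, 76, 75, 77, 78, 78, 77, 76, 76, 77, 77, 74, 75, 76, 75, 75, 76, 75, 76, 76, 76, 77, 75, 75, 75, 76, 74, 75, 75, 77, 76, 76, 74, 74, 76, 75, 77, 76, 75, 75, 75, 75, 75, 75, 75, 73, 74, 71, 64, 56, 56, 55, 59, 85, 120, 142, 147]
edge [ 493. -242.] X 422.9 Y -350.4
edgeL [ 486.7 -215.8] X 422.9 Y -323.4
edgeR [ 499.7 -269.5] X 423.0 Y -378.7
flaretop [ 480.3 -244.3] X 410.0 Y -349.7
brassedge [ 495.9 -241. ] X 426.0 Y -350.1
brassflaretop [ 509.3 -236.8] X 439.9 Y -349.1
guardclosed 433.62368351097484 -349.7922256116821
campos [ 564.26034938 -203.6731712   389.35403136] [ 1.65806273e+02 -1.57092696e-01 -7.63253961e+01]
```

>>> {"method": "move_arm", "body": {"plan": [1,-45,-12,0,-8.5,1,-91,-25,0,-17,1,-136,-37,0,-25.5,1,-182,-49,0,-34,1,-227,-61,0,-42.5,1,-273,-74,0,-51,1,-318,-86,0,-59.5,1,-363,-98,0,-68,1,-409,-111,0,-76.5,1,-454,-123,0,-85]}}

```text
time_s: 6.7
tool_pos: [507.1, 254.6, 223.1]
tool_rot: [179.8, -0.1, 9.3]
ft_force: [0.8, 0.2, -0.3]
grip_width: 1.001
```

>>> {"method": "move_arm", "body": {"plan": [1,0,0,0,-7,1,0,0,0,-9,1,0,0,0,-9,1,0,0,0,-9,1,0,0,0,-9]}}

```text
time_s: 7.2
tool_pos: [506.6, 254.4, 222.9]
tool_rot: [179.8, -0.0, 18.3]
ft_force: [0.3, 0.0, 0.0]
grip_width: 0.999
```

```bash
python3 m.py wrist w4 blue:131
```

```text
7.2 [506.6 254.4 222.9] [ 1.7977e+02 -2.0000e-02  1.8270e+01] [0.27 0.02 0.03] 0.9992111416968775 [-50.5  17.7  21.6 105.4  -7.3  58.3  -7.7]
blue [325. 199.] [50. 18.] 90.0
  z 131.0 [510.  256.8] [14.  40.5] 18.0
blue [167. 127.] [47. 70.] 36.2
  z 131.0 [379.5 272.5] [54.6 33.8] 68.1
```

>>> {"method": "move_arm", "body": {"plan": [0.7,4,2,45,0,0.6,4,2,85,0,0.6,4,2,115,0,0.6,4,2,129,0,0.6,4,2,129,0,0.15,4,2,129,0,0,4,2,129,0,0,4,2,129,0,0,4,2,129,0,0,4,2,129,0], "newtons": 20}}

```text
time_s: 8.25
tool_pos: [511.6, 253.4, 94.5]
tool_rot: [179.8, -0.1, 18.3]
ft_force: [1.0, 0.4, 0.3]
grip_width: 0.183
```

>>> {"method": "move_arm", "body": {"plan": [0,0,0,0,0,0,0,0,0,0,0,0,0,0,0], "newtons": 35}}

```text
time_s: 8.55
tool_pos: [511.6, 253.4, 94.5]
tool_rot: [179.8, -0.1, 18.3]
ft_force: [-1.0, 0.6, -0.0]
grip_width: 0.159
```

>>> {"method": "move_arm", "body": {"plan": [0,0,0,-10,0,0,0,0,-30,0,0,0,0,-60,0,0,0,0,-90,0,0,0,0,-110,0,0,0,0,-110,8,0,0,0,-110,16,0,0,0,-110,24,0,0,0,-110,32,0,0,0,-110,40]}}

```text
time_s: 9.55
tool_pos: [511.2, 253.7, 205.1]
tool_rot: [179.9, -0.2, -22.1]
ft_force: [-0.0, 0.3, -1.7]
grip_width: 0.158
```

>>> {"method": "move_arm", "body": {"plan": [0,0,0,0,8,0,0,0,0,16,0,0,0,0,24,0,0,0,0,32,0,0,0,0,33,0,0,0,0,33]}}

```text
time_s: 10.15
tool_pos: [511.2, 253.8, 205.4]
tool_rot: [-180.0, -0.2, -54.9]
ft_force: [-1.2, -0.9, -1.7]
grip_width: 0.158
```

```bash
python3 - <<'E'
from m import *
d=cam('scene'); pickle.dump(d,open('s5.pkl','wb'))
p=proj(d,status.sense()['tool_pos'])[0].astype(int);print(p)
x,y=p; cv2.imwrite('pics/s5.png',cv2.resize(d['image'][max(0,y-60):y+90,x-70:x+70],None,fx=4,fy=4,interpolation=cv2.INTER_CUBIC))
E
```

```text
10.15 [511.2 253.8 205.4] [-179.97   -0.21  -54.89] [-1.18 -0.87 -1.68] 0.15779448129064116 [-62.1  21.4  37.6 106.7 -15.2  56.9 -72.9]
[422 212]
```

View pics/s5.png

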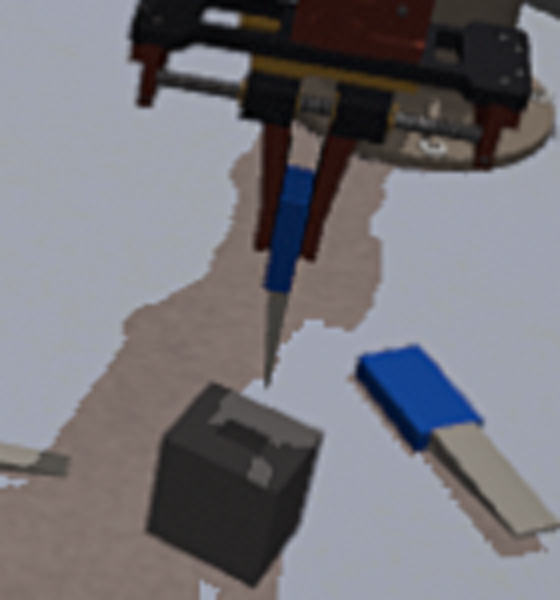

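```bash
python3 - <<'E'
from h import *
import pickle
d=pickle.load(open('s5.pkl','rb')); t=np.array([511.2,253.8,0]); a=np.radians(-54.9); x=np.array([np.cos(a),np.sin(a),0])
def sh(X): return ((proj(d,X)-[352,152])*4).round(0)
for n,q in(('A',-5.8),('B',5.8)): print(n,'tip crop px',sh(t+[0,0,121]+q*x))
for q in (-7,7): print('handle edge',q,sh(t+[0,0,187]+q*x),sh(t+[0,0,240]+q*x))
E
```

```text
A tip crop px [[266. 374.]]
B tip crop px [[244. 370.]]
handle edge -7 [[290. 276.]] [[309. 189.]]
handle edge 7 [[262. 270.]] [[280. 183.]]
```

The blade profile shows the tip at crop (269,385). That fits the flat back on the tool −x side (predicted 266,374) rather than +x (244,370). So gauge x = tool x, and the target yaw is 13.5°.

>>> {"method": "move_arm", "body": {"plan": [0,30,22,-20,-6.5,0,68,50,-40,-13,0,106,78,-45,-20,0,144,106,-45,-27,0,182,134,-45,-34,0,220,162,-45,-41,0,258,190,-45,-48,0,296,218,-45,-55,0,334,246,-45,-62,0,365,270,-45,-68.4]}}

```text
time_s: 11.2
tool_pos: [499.9, -202.1, 251.9]
tool_rot: [179.8, -0.2, 13.9]
ft_force: [1.2, -0.2, -1.4]
grip_width: 0.16
```

>>> {"method": "move_arm", "body": {"plan": [0,0,0,0,0,0,0,0,0,0]}}

```text
time_s: 11.4
tool_pos: [499.3, -203.6, 252.1]
tool_rot: [179.8, -0.2, 13.8]
ft_force: [1.0, 0.3, -1.5]
grip_width: 0.156
```

>>> {"method": "move_arm", "body": {"plan": [0,-4,18,10,0.3,0,-8,35,25,0.3,0,-8,35,42,0.3,0,-8,35,50,0.3,0,-8,35,50,0.3,0,-8,35,50,0.3]}}

```text
time_s: 12.0
tool_pos: [500.7, -238.5, 202.6]
tool_rot: [179.8, -0.2, 13.6]
ft_force: [-0.9, 0.1, -1.4]
grip_width: 0.157
```

```bash
python3 m.py wrist w6; python3 - <<'E'
from h import *
import pickle
d=pickle.load(open('w6.pkl','rb')); s=status.sense(); p=s['tool_pos']
print(proj(d,[p,[491.6,-241.9,100]]).round(1))
cv2.imwrite('pics/w6c.png',cv2.resize(d['image'][100:300,200:440],None,fx=3,fy=3,interpolation=cv2.INTER_CUBIC))
E
```

```text
12.0 [ 500.7 -238.5  202.6] [179.83  -0.19  13.6 ] [-0.93  0.13 -1.44] 0.1571148449515682 [-11.8  20.   38.8 109.2 -15.   55.7  47.4]
[[319.8 247.2]
 [307.6 199.3]]
```

View pics/w6c.png

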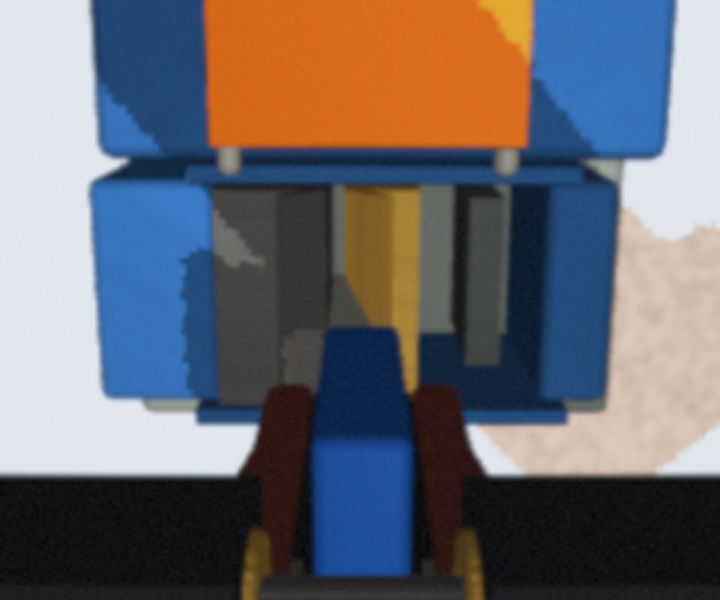

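```bash
python3 - <<'E'
from h import *
import pickle
d=pickle.load(open('w6.pkl','rb')); g=d['image']
for r in (170,178,186): print(r,[int(v) for v in g[r,288:336,2]])
a=np.radians(13.5);X=np.array([np.cos(a),np.sin(a)]);Y=np.array([-X[1],X[0]])
for c in (307,308,309,310,314,315): print(c,[(onz(d,[(c,178)],100)[0,:2]@v).round(1) for v in (X,Y)])
for c in (292,293,330,331): print(c,[(onz(d,[(c,178)],111)[0,:2]@v).round(1) for v in (X,Y)])
p=status.sense()['tool_pos'][:2]; print(p@X,p@Y)
E
```

```text
170 [65, 66, 66, 62, 55, 51, 52, 56, 55, 55, 54, 56, 53, 55, 57, 57, 54, 55, 53, 52, 43, 36, 53, 82, 95, 99, 108, 125, 131, 128, 125, 126, 125, 126, 128, 129, 130, 129, 127, 129, 131, 135, 139, 153, 164, 166, 165, 164]
178 [68, 68, 70, 63, 55, 54, 55, 53, 56, 54, 55, 55, 55, 54, 55, 54, 56, 53, 54, 52, 43, 37, 55, 79, 94, 99, 107, 125, 130, 130, 128, 125, 124, 126, 130, 130, 131, 129, 129, 130, 134, 135, 144, 157, 164, 166, 166, 165]
186 [78, 68, 69, 66, 58, 54, 51, 53, 56, 55, 55, 54, 55, 53, 53, 56, 54, 58, 57, 56, 51, 44, 53, 79, 95, 99, 109, 125, 130, 129, 127, 125, 125, 125, 128, 130, 130, 128, 126, 130, 132, 136, 143, 154, 160, 161, 160, 160]
307 [np.float64(421.2), np.float64(-332.4)]
308 [np.float64(422.0), np.float64(-332.4)]
309 [np.float64(422.8), np.float64(-332.4)]
310 [np.float64(423.6), np.float64(-332.4)]
314 [np.float64(426.8), np.float64(-332.4)]
315 [np.float64(427.6), np.float64(-332.4)]
292 [np.float64(410.1), np.float64(-330.2)]
293 [np.float64(410.8), np.float64(-330.2)]
330 [np.float64(439.3), np.float64(-330.2)]
331 [np.float64(440.1), np.float64(-330.2)]
431.25458270205564 -349.1091498539041
```

>>> {"method": "move_arm", "body": {"plan": [0,-2,1,3,0,0,-2,1,8,0,0,-2,1,13,0,0,-2,1,18,0,0,-2,1,23,0,0,-2,1,28,0,0,-2,1,30,0,0,-2,1,30,0]}}

```text
time_s: 12.85
tool_pos: [499.0, -240.3, 172.5]
tool_rot: [179.8, -0.2, 13.6]
ft_force: [0.6, -0.4, -0.3]
grip_width: 0.154
```

```bash
cat > f.py <<'E'
from h import *
a=np.radians(13.5);X=np.array([np.cos(a),np.sin(a)]);Y=np.array([-X[1],X[0]])
s=status.sense();p=s['tool_pos'];f=s['ft_force']
print('t',round(s['time_s'],2),'X %.2f Y %.2f tipz %.2f'%(p[:2]@X,p[:2]@Y,p[2]-84.5),'F X %.2f Y %.2f Z %.2f'%(f[:2]@X,f[:2]@Y,f[2]),'tq',s['torque'].round(3),s['tool_rot'].round(2),round(s['grip_width'],4))
E
python3 f.py
```

```text
t 12.85 X 429.13 Y -350.14 tipz 87.98 F X 0.50 Y -0.54 Z -0.28 tq [-0.088  0.016  0.025] [179.82  -0.18  13.57] 0.1544
```

>>> {"method": "move_arm", "body": {"plan": [0,-0.5,0,0,0,0,-0.5,0,0,0,0,-0.5,0,0,0,0,-0.5,0,0,0]}}

```text
time_s: 13.25
tool_pos: [498.6, -240.4, 172.6]
tool_rot: [179.8, -0.2, 13.6]
ft_force: [-0.2, -0.0, -0.8]
grip_width: 0.161
```

```bash
python3 f.py
```

```text
t 13.25 X 428.70 Y -350.17 tipz 88.13 F X -0.23 Y 0.02 Z -0.81 tq [-0.097  0.003 -0.022] [179.82  -0.2   13.57] 0.1608
```

>>> {"method": "move_arm", "body": {"plan": [0,-0.7,0,0,0,0,-0.7,0,0,0,0,-0.7,0,0,0,0,-0.7,0,0,0]}}

```text
time_s: 13.65
tool_pos: [498.4, -240.5, 172.8]
tool_rot: [179.8, -0.2, 13.6]
ft_force: [2.0, 0.3, -1.8]
grip_width: 0.159
```

```bash
python3 f.py
```

```text
t 13.65 X 428.47 Y -350.18 tipz 88.28 F X 1.97 Y -0.16 Z -1.78 tq [ 0.168 -0.573 -0.015] [179.8   -0.24  13.58] 0.1587
```

>>> {"method": "move_arm", "body": {"plan": [0,-0.3,0,1.5,0,0,-0.3,0,3,0,0,-0.3,0,4.5,0,0,-0.3,0,6,0,0,-0.3,0,7,0,0,-0.3,0,7,0]}}

```text
time_s: 14.25
tool_pos: [498.4, -240.6, 165.7]
tool_rot: [179.8, -0.3, 13.6]
ft_force: [2.8, 0.2, -1.5]
grip_width: 0.159
```

```bash
python3 f.py
```

```text
t 14.25 X 428.49 Y -350.27 tipz 81.22 F X 2.78 Y -0.44 Z -1.51 tq [-0.014 -0.838 -0.019] [179.79  -0.27  13.58] 0.1586
```

>>> {"method": "move_arm", "body": {"plan": [0,-0.2,0,1,0,0,-0.2,0,2,0,0,-0.2,0,3,0,0,-0.2,0,3,0]}}

```text
time_s: 14.65
tool_pos: [498.4, -240.8, 162.9]
tool_rot: [179.8, -0.3, 13.6]
ft_force: [2.7, 0.9, 3.1]
grip_width: 0.159
```

```bash
python3 f.py
```

```text
t 14.65 X 428.45 Y -350.53 tipz 78.38 F X 2.85 Y 0.25 Z 3.09 tq [ 0.029 -0.595 -0.036] [179.76  -0.29  13.58] 0.1595
```

>>> {"method": "move_arm", "body": {"plan": [0,0.2,0,0.5,0,0,0.2,0,1,0,0,0.2,0,1.5,0,0,0.2,0,1.5,0]}}

```text
time_s: 15.05
tool_pos: [498.5, -241.0, 161.5]
tool_rot: [179.8, -0.3, 13.6]
ft_force: [0.9, 0.6, 4.5]
grip_width: 0.156
```

```bash
python3 f.py
```

```text
t 15.05 X 428.49 Y -350.73 tipz 76.98 F X 0.99 Y 0.39 Z 4.51 tq [ 0.07  -0.186 -0.023] [179.76  -0.29  13.56] 0.1556
```

>>> {"method": "move_arm", "body": {"plan": [0,0.1,-0.2,0.5,0,0,0.1,-0.2,1,0,0,0.1,-0.2,1.4,0,0,0.1,-0.2,1.4,0]}}

```text
time_s: 15.45
tool_pos: [498.5, -241.1, 160.3]
tool_rot: [179.7, -0.3, 13.5]
ft_force: [0.5, 0.1, 5.7]
grip_width: 0.158
```

```bash
python3 f.py
```

```text
t 15.45 X 428.46 Y -350.79 tipz 75.79 F X 0.54 Y -0.07 Z 5.74 tq [ 0.039 -0.105 -0.069] [179.75  -0.29  13.55] 0.1583
```

>>> {"method": "move_arm", "body": {"plan": [0,0.1,-0.1,0.5,0,0,0.1,-0.1,1.1,0,0,0.1,-0.1,1.1,0,0,0.1,-0.1,1.1,0]}}

```text
time_s: 15.85
tool_pos: [498.6, -241.2, 159.5]
tool_rot: [179.7, -0.3, 13.5]
ft_force: [-0.7, 0.6, 7.3]
grip_width: 0.159
```

```bash
python3 f.py
```

```text
t 15.85 X 428.50 Y -350.89 tipz 75.01 F X -0.51 Y 0.71 Z 7.29 tq [ 0.132 -0.024 -0.018] [179.74  -0.29  13.54] 0.1587
```

Push is about 8.7 N with almost no sideways load. Now I'll let go gently and back off upward.

>>> {"method": "move_arm", "body": {"plan": [0.158,0,0,0,0,0.165,0,0,0,0,0.18,0,0,0,0,0.25,0,0,0,0,0.35,0,0,0,0,0.45,0,0,0,0,0.5,0,0,0,0], "newtons": 5}}

```text
time_s: 16.55
tool_pos: [498.5, -241.2, 159.5]
tool_rot: [179.7, -0.3, 13.5]
ft_force: [-0.5, 0.8, -0.7]
grip_width: 0.478
```

```bash
python3 f.py
```

```text
t 16.55 X 428.44 Y -350.88 tipz 74.96 F X -0.35 Y 0.87 Z -0.66 tq [-0.062  0.006 -0.088] [179.74  -0.29  13.54] 0.478
```

>>> {"method": "move_arm", "body": {"plan": [0.5,0,0,-8,0,0.5,0,0,-25,0,0.5,0,0,-50,0,0.5,0,0,-80,0,0.5,0,0,-110,0,0.5,0,0,-120,0,0.5,0,0,-120,0,0.5,0,0,-120,0]}}

```text
time_s: 17.35
tool_pos: [497.4, -240.4, 278.6]
tool_rot: [179.8, -0.2, 13.5]
ft_force: [-0.9, 0.7, -0.5]
grip_width: 0.505
```

```bash
python3 f.py; python3 - <<'E'
from h import *
d=cam('scene'); a=cv2.resize(d['image'][100:230,240:370],(400,400),interpolation=cv2.INTER_CUBIC)
w=cam('wrist'); 
import pickle; pickle.dump((d,w),open('e.pkl','wb'))
b=w['image'][60:300,160:480]; cv2.imwrite('pics/end.png',np.hstack([a,cv2.resize(b,(400,300)) if 0 else cv2.copyMakeBorder(cv2.resize(b,(400,300)),0,100,0,0,cv2.BORDER_CONSTANT)]))
E
```

```text
t 17.35 X 427.51 Y -349.86 tipz 194.10 F X -0.68 Y 0.91 Z -0.55 tq [-0.052  0.026  0.029] [179.79  -0.24  13.55] 0.5053
```

View pics/end.png

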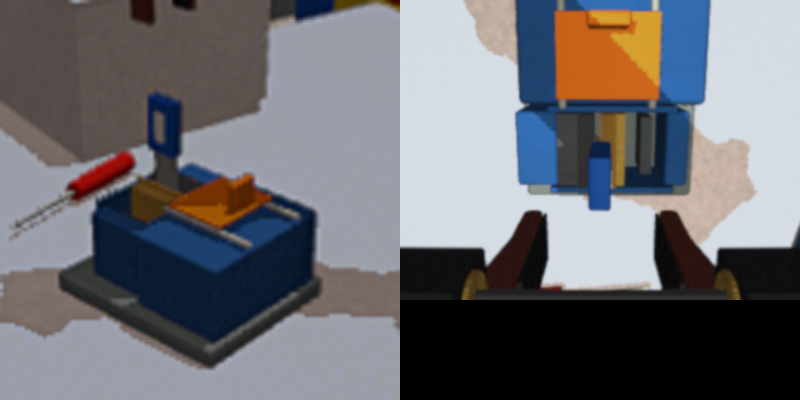

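The gauge stands upright in the slot with the guard open, and the gripper is clear. Handing in.

```bash
python3 -c "
from plant import ticket
print(ticket.hand_in())"
```

```text
the job is handed in; nothing more can be done
None
```

I slid the guard open and lifted the 14 x 34 mm-handled gauge out of the stand. I felt for the fixed jaw, then lowered the gauge along it to about 25 mm below the jaws' edge. I handed in at about 17.4 s with the gripper clear.

- **Nip:** The last push was about 8–9 N with roughly 0.5 N of sideways load. That puts the nip at about 6.8 N, or 5.6–8.5 N allowing for the stated friction spread. This is worked out from the push force, because the nip itself can't be measured directly.
- **Final pictures:** The gauge stands upright on its own in the gap with the guard open. The estimated position is within about 1 mm of the slot's middle.
- **Guard:** It moved about 75 mm, judged from the gripper's travel and the guard's position in the wrist view. The wrist-view figure was about 78 mm because the tab biased it.
- **Not checked:** I did not compare the bystanders' positions at the end. The planned paths stayed clear of them, and I saw no unexpected contact force at the stops.

No check failed. The only disagreement was 1–2 mm between camera estimates of the jaw edge, which I settled by touch.

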